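# Close the size jar and pack the gilding kit

## Task

Pack the gilder's kit tray for transport. The white screw cap of the jar was started crooked: without taking it off the neck, back it off until it drops square into the thread start, then screw it clockwise fully home. Also complete the tools so that the tray holds one of each kind - knife, brush and burnisher - each lying lengthwise in a place of its own, laid in and not dropped; leave the knife that is already there where it is, and leave its duplicate and everything else on the bench alone.

Things in the scene. Friction and masses are not known exactly. Their poses are not given: they have to be found in the camera images.
- tray: Fixed wooden kit tray, 240 mm (x) by 400 mm (y from -205 to +195); origin at bench level, mid-length in x, z up. Floor top 8 mm above the bench; walls 10 mm thick, 32 mm high; inside 220 mm in x. A 32 mm high cross wall at y = +65 mm parts the jar's end (jar axis at y = +130 mm) from the tool end, where three tools lie along x, side by side; the place at y = +20 mm already holds a knife.
- place_mid (a point): Centre of the middle tool place (empty), on the tray floor, 8 mm above the bench; 85 mm wide, 220 mm long along its x (= tray x, y = tray y). Places are parted only near the x walls, by fins 40 mm long, 8 mm thick, 18 mm high above the floor, at tray y = -20 and -105 mm; the middle 140 mm of x is open across all places.
- place_end (a point): Centre of the end tool place (empty, farthest from the jar), on the tray floor, 8 mm above the bench; 90 mm wide, 220 mm long along its x; the end wall (32 mm high) is 45 mm from it on the -y side.
- jar_rim (a point): Centre of the rim of the fixed black jar (92 mm wide, it does not turn), 120 mm above the bench; the shoulder is 36 mm and more below. z up along the neck's axis. The neck has a right-hand thread of three starts 120 degrees apart, the first at this frame's +x; lead 24 mm per turn, 8 mm from thread to thread, crest 56 mm across.
- cap_mid (a point): Centre (half-way up) of the loose white ribbed screw cap on the jar: 67 mm across, 28 mm high, 0.04 to 0.09 kg, z out of its top. It sits crooked, tilted about 12 degrees, low towards its own +x. Turned clockwise while crooked it jams crooked. Grip it across the ribs; it follows the gripper, or slides down between the pads. Fully home its centre is 10.5 mm below the rim.
- cap_low_lug (a point): One of three small lugs inside the cap, 27 mm from its axis, at its own +x (the others 120 degrees to either side). This one has slipped under its thread, 28 to 44 degrees clockwise (seen from above) past a start; the other two ride on top. Turned anticlockwise by more than that, all three leave the thread starts and the let-go cap drops level by its weight (if it hangs askew, turn 30 more).
- cap_top (a point): Centre of the cap's top face, 14 mm above cap_mid. At the thread start cap_mid is 4 mm below the rim; turning on backwards only makes the level cap climb 0.067 mm per degree and drop 8 mm again after 120 degrees. From the start it takes about 125 degrees clockwise, going down 7 mm, to be home and tight (it is down after 100); 0.3 N m is plenty.
- brush_mid (a point): Centre of the flat brush (175 mm long): wooden handle 22 mm wide and 16 mm high from -x to 10 mm past this point, then a 54 mm wide head to +x. 8 mm above what it lies on; lies flat along its x. About 0.06 kg.
- burnisher_mid (a point): Centre of the burnisher (178 mm long): straight wooden handle 20 mm wide and 18 mm high from -x to 25 mm past this point, then a brass ferrule and a short hooked agate tooth to +x. 9 mm above what it lies on; lies flat along its x. About 0.07 kg.
- knife_kit_mid (a point): Centre of the knife already in the tray (200 mm long, 20 mm wide: dark wooden handle towards -x, straight steel blade towards +x); 8 mm above the tray's floor. To be left.
- knife_spare_mid (a point): Centre of the duplicate knife, the same as the kit's, lying on the bench among the other tools, handle towards -x. To be left.
- tin: Steel tin standing on the bench, 74 mm across, 85 mm high; origin at its foot. To be left.
- egg_tray: Green egg tray with six eggs on the bench, 130 x 200 mm, 75 mm high; origin at its foot. To be left.
- brush_pot: White pot with brushes standing on the bench, 80 mm across, 165 mm high; origin at its foot. To be left.
Things that resemble listed ones, but are neither listed nor needed, are in the scene too. There is more than one size of the part that bears burnisher_mid; the job needs the smallest.

How it is judged:
By the outcome, as a careful person would: the job done as asked, in the order asked, and still so for the second after the job is handed in, with the robot touching nothing.
It also fails if it takes over 72 s, if anything falls off the work surface, if the arm or the gripper's body presses on something with over 40 N, if the wrist force passes 120 N, or if a joint passes its speed limit or range.

## Robot

A 6-joint arm with a two-finger parallel gripper is mounted at the origin on the work surface. World frame = base frame: x ahead of the robot, y to its left, z up, the work surface at z = 0. Lengths are in mm, angles in degrees, forces in N, time in s.
With the tool pointing down it reaches from about 300 to 850 mm from the base axis. Payload 4.2 kg.
Tool frame: the origin (TCP) lies between the finger pads; the fingertips stand 17 mm ahead of it and the grasp point (between the pads) lies 2 mm behind it; z points along the fingers, y is the line along which they close (so a half turn about z gives the same grasp; the last joint's range is limited). The gripper opens to 91 mm and grips with 3 to 60 N. Pads are 32 mm wide; open, the fingers measure 118 mm over their backs; the gripper's body (76 mm by 178 mm) begins 60 mm behind the grasp point.
Start: joints at [-64.859, 18.312, 89.639, -0, 72.044, -1.146], TCP at [254.658, -515.552, 197.276] pointing down, gripper open.
Joint ranges: [-177.97, 177.97], [-48.28, 115.42], [12.27, 149.76], [-77.06, 257.06], [2.81, 150.46], [-146.56, 146.56]. Speed limits (degrees/s): [147.25, 147.25, 180, 180, 180, 180].

## Interface

Orientations are given as [roll, pitch, yaw] about the fixed x, y, z axes, in that order (R = Rz(yaw) Ry(pitch) Rx(roll)).
In Python, from rig import robot gives the robot as it stands. The module is installed in compiled form; this text tells all that it offers.
- The arm moves only by the tool arm_command, never from a script. Its arguments are lists of equal length, an entry for each row: "dp": the shift along the tool's x, y, z in cm, a list of three; "turn": the turn, a rotation vector about the tool's x, y, z in rad, a list of three. A call has 1 to 10 rows; each row shifts and turns the commanded pose from where the row before left it, along the tool's axes as they then stand; what a row does not reach is not made up. A row lasts 1/8 s, in which the tool goes at most 62.5 mm and 10.7 degrees, less where a joint would pass 70% of its speed; a pose out of reach is approached as far as the arm can. A call with a gripper value outside its range is refused whole. "grip" is the opening, from 0 (shut) to 1 (fully open), set as the call begins (left out, the last holds). The fingers move at their own pace and stop on an object; the grip force is fixed at half the most. Time passes only in rows, so rows that do not move let the fingers close. It gives the time, the measured TCP pose, the force, the opening and the grip force at its end, in the units of the state.
- robot.observe(): the state, without advancing time (a new reading comes with each control period).
- robot.capture(name): name is "scene" or "top"; returns a dict with "image" (480x640x3 uint8, red, green, blue), "fx", "fy", "cx", "cy" (pixels), "cam_to_world" (4x4, takes a point from camera to world coordinates). Camera axes: x right, y up, looking along -z (the intrinsics and any distortion apply to the point x, -y, -z); pixel columns grow to the right and rows downward; lengths in mm; the calibration is good to about 2 mm. A picture is of the moment at which its call begins. There is no depth.
- robot.job_done(): hands the job in; it is judged then, once.
The state is a dict: "time": time; "joints": joint angles; "qvel": joint speeds; "joint_efforts": joint torques, N m; "tcp_pos": TCP position; "orientation": TCP orientation; "ft_force": force on the tool from outside, world axes, zero at the start; "wrist_torque": the same for the moment, N m; "width": finger opening in mm; "finger_force": force on a finger pad.
Only numpy, scipy, OpenCV 4.12 (cv2) and the standard library are available. Lean on these libraries where they do the work, as an engineer would, in place of code of your own. Each camera call takes 0.05 s, during which the arm holds its last target. There are 200 camera calls.

## Working session

There is one attempt and no reset: what is moved stays moved. The work goes in short steps, Python scripts to look and compute and a tool call to move; the robot and the scene stay as the last step left them, time stands still between calls to the robot, and variables do not carry over. Pictures are saved under pics/ and viewed, at most 10 in all, crops included, and the job is handed in when it is done.

Besides the shell and the picture viewer there is one more tool, called after "Request:" by a JSON object that holds its "op" and its "data". arm_command: Moves the arm, as the interface text tells. Its arguments: {"type":"object","properties":{"dp":{"type":"array"},"turn":{"type":"array"},"grip":{"type":"number"}},"required":["dp","turn"]}

```bash
mkdir -p pics
cat > h.py <<'E'
import numpy as np, cv2
from rig import robot
def cap(n,f=None):
    c=robot.capture(n)
    if f: cv2.imwrite('pics/'+f,c['image'][:,:,::-1])
    return c
def ray(c,u,v):
    M=np.array(c['cam_to_world']); d=M[:3,:3]@np.array([(u-c['cx'])/c['fx'],-(v-c['cy'])/c['fy'],-1]); return M[:3,3],d
def onz(c,u,v,z):
    o,d=ray(c,u,v); return np.round(o+d*(z-o[2])/d[2],1)
def pix(c,p):
    M=np.array(c['cam_to_world']); q=M[:3,:3].T@(np.array(p)-M[:3,3]); return np.round([c['cx']+c['fx']*q[0]/-q[2],c['cy']-c['fy']*q[1]/-q[2]],1)
E
python3 - <<'E'
from h import *
for n in('scene','top'):
    c=cap(n,n+'0.png'); print({k:c[k] for k in c if k!='image'})
print(robot.observe())
E
```

```text
{'fx': 532.5149678271741, 'fy': 532.5149678271741, 'cx': 318.9149754754893, 'cy': 245.00996183583237, 'cam_to_world': array([[ 3.94353248e-01, -6.44137102e-01,  6.55418118e-01,
         1.32948640e+03],
       [ 9.18948085e-01,  2.72950574e-01, -2.84661906e-01,
        -3.35203506e+02],
       [ 4.46454323e-03,  7.14552572e-01,  6.99567502e-01,
         1.01920034e+03],
       [ 0.00000000e+00,  0.00000000e+00,  0.00000000e+00,
         1.00000000e+00]])}
{'fx': 584.6586149974197, 'fy': 584.6586149974197, 'cx': 323.21646718936375, 'cy': 230.4887796263469, 'cam_to_world': array([[-8.08497660e-03,  9.95256842e-01, -9.69456088e-02,
         3.23908090e+02],
       [-9.99958787e-01, -8.44723851e-03, -3.32690197e-03,
         5.41854536e+01],
       [-4.13004463e-03,  9.69147155e-02,  9.95284121e-01,
         1.64777099e+03],
       [ 0.00000000e+00,  0.00000000e+00,  0.00000000e+00,
         1.00000000e+00]])}
{'time': 0.1, 'joints': array([-6.48569165e+01,  1.83487593e+01,  8.96960460e+01, -1.12166430e-04,
        7.20439870e+01, -1.14487878e+00]), 'qvel': array([-0.05360569, -0.01128902, -0.11624676,  0.06629386,  0.04289488,
       -0.00356212]), 'joint_efforts': array([-9.46790806e-06, -4.13333094e+01, -2.32509863e+01,  7.29010091e-02,
        4.21108666e-02, -6.92245476e-05]), 'tcp_pos': array([ 254.47648482, -515.12252443,  196.51937328]), 'orientation': array([-1.79911223e+02, -1.66749330e-03,  2.62879956e+01]), 'ft_force': array([-0.39019948,  0.49948121, -0.01005879]), 'wrist_torque': array([-0.04691717,  0.01248095,  0.02634667]), 'finger_force': 0.0, 'width': 91.15654352559193}
```

View pics/scene0.png

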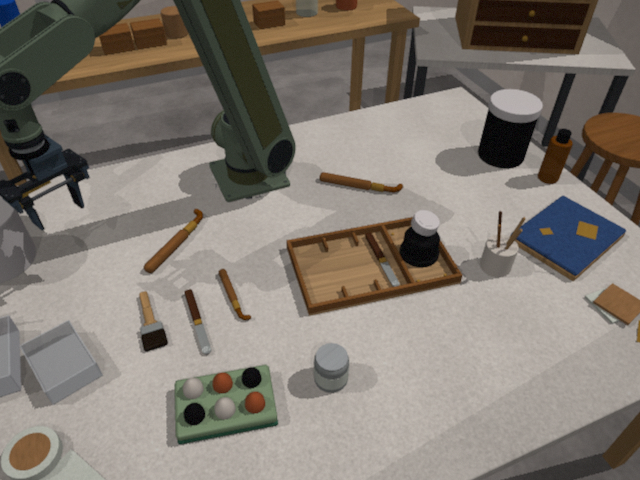

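View pics/top0.png

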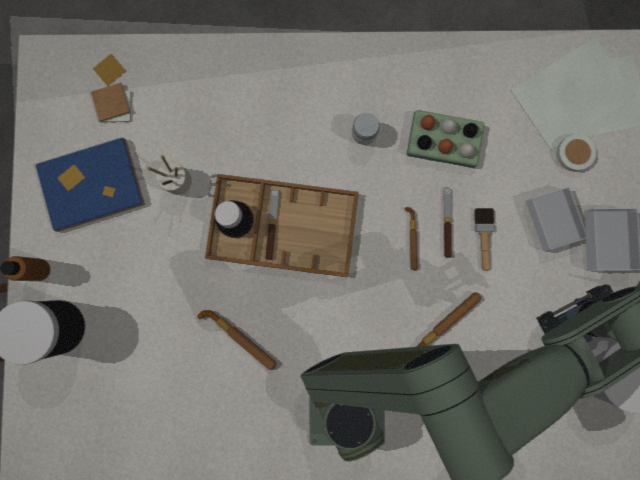

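The top view shows the tray at (285,225) with the jar and cap at (230,215). The small burnisher is at (412,240), the spare knife at (447,222) and the brush at (485,240). Two larger burnishers lie at (240,340) and (450,320). Next I'll enlarge the cap and the tools.

Run:
```python
from h import *
t=cv2.imread('pics/top0.png'); s=cv2.imread('pics/scene0.png')
a=cv2.resize(t[165:285,200:370],None,fx=4.6,fy=4.6,interpolation=cv2.INTER_CUBIC)[:552]
b=cv2.resize(s[200:275,385:485],None,fx=8,fy=8,interpolation=cv2.INTER_CUBIC)
cv2.imwrite('pics/c1.png',a);cv2.imwrite('pics/c2.png',b)
c=robot.capture('top')
# tools: saturated or dark vs bench
for n,(x0,x1,y0,y1) in dict(burn=(398,426,198,280),brush=(468,502,200,280),knife=(436,462,180,262)).items():
    r=t[y0:y1,x0:x1]; hsv=cv2.cvtColor(r,cv2.COLOR_BGR2HSV)
    m=((hsv[...,1]>75)|(hsv[...,2]<60)).astype(np.uint8)
    k,l,st,ce=cv2.connectedComponentsWithStats(m); i=1+np.argmax(st[1:,4]); 
    p=np.argwhere(l==i)[:,::-1].astype(np.float32)+[x0,y0]
    print(n,st[i],cv2.minAreaRect(p.astype(np.float32)))
    vs=np.unique(p[:,1])
    print([(int(v),round(float(p[p[:,1]==v][:,0].mean()),1),int((p[:,1]==v).sum())) for v in vs[::4]],vs[-1])
```

```text
burn [  7   9  13  63 367] ((412.3704528808594, 237.8097686767578), (62.59242630004883, 8.835784912109375), 84.19327545166016)
[(207, 407.0, 3), (211, 411.0, 5), (215, 412.0, 3), (219, 412.5, 4), (223, 412.5, 6), (227, 412.5, 6), (231, 412.5, 6), (235, 413.0, 7), (239, 413.0, 7), (243, 413.0, 7), (247, 413.0, 7), (251, 413.5, 6), (255, 413.5, 6), (259, 413.5, 6), (263, 413.5, 6), (267, 414.0, 7)] 269.0
brush [ 11  31  11  39 294] ((484.0, 250.0), (38.0, 10.0), 90.0)
[(231, 486.0, 5), (235, 484.5, 8), (239, 484.5, 8), (243, 484.5, 8), (247, 484.5, 8), (251, 484.5, 6), (255, 485.0, 7), (259, 485.0, 7), (263, 485.0, 7), (267, 485.0, 7)] 269.0
knife [  8  37   7  40 239] ((447.0, 236.5), (39.0, 6.0), 90.0)
[(217, 447.0, 5), (221, 447.5, 6), (225, 447.5, 6), (229, 447.5, 6), (233, 447.5, 6), (237, 447.5, 6), (241, 447.5, 6), (245, 447.5, 6), (249, 447.5, 6), (253, 447.5, 6)] 256.0
```

View pics/c1.png

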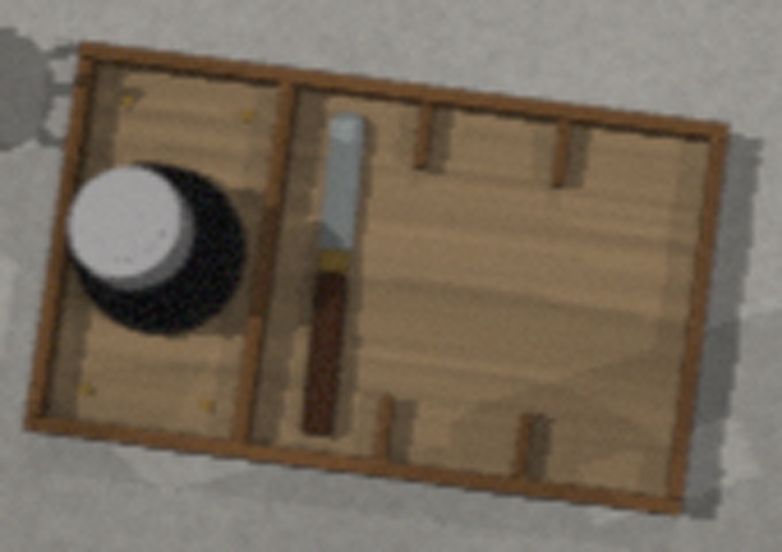

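View pics/c2.png

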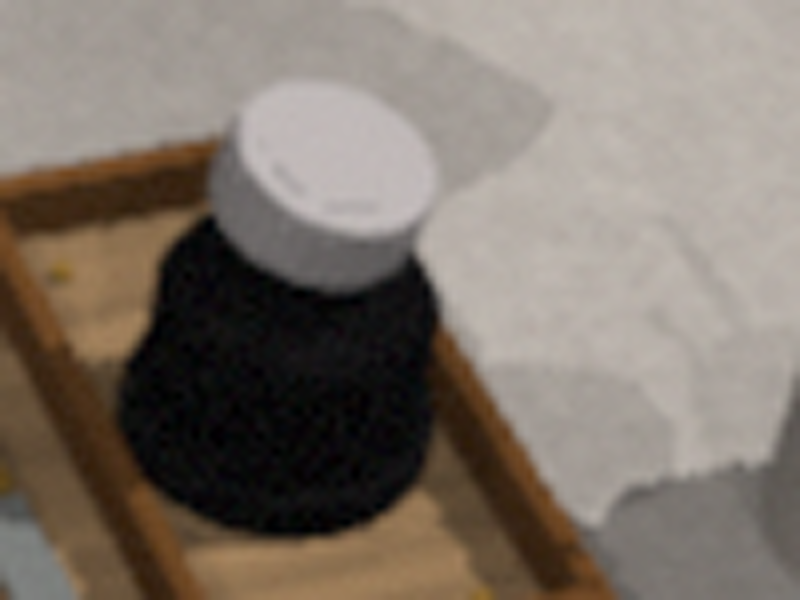

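The tray is seen at about 7° yaw. In the scene view the cap's top face leans right and low, towards world +y. Now I'll compute poses.

Run:
```python
from h import *
T=cap('top');S=cap('scene')
P=[onz(T,u,v,32) for u,v in[(217.8,174.3),(358,192.6),(348.3,276.5),(205.7,258.5)]]
print('corners',P)
TL,TR,BR,BL=[p[:2] for p in P]
print('L',np.linalg.norm(TL-TR),np.linalg.norm(BL-BR),'W',np.linalg.norm(TL-BL),np.linalg.norm(TR-BR))
ey=(TL-TR+BL-BR);ey/=np.linalg.norm(ey);ex=np.array([ey[1],-ey[0]]);yaw=np.degrees(np.arctan2(ex[1],ex[0]))
c=(TL+TR+BL+BR)/4+5*ey
print('yaw',yaw,[np.degrees(np.arctan2(*(a-b)[::-1])) for a,b in((TL,BL),(TR,BR))])
for n,y in dict(o=0,jar=130,mid=-62.5,end=-150,knife=20).items(): print(n,c+y*ey)
for C,z,(x0,x1,y0,y1) in((S,1,(405,445,205,240)),(T,1,(208,248,195,235))):
    g=cv2.cvtColor(C['image'],cv2.COLOR_RGB2GRAY)[y0:y1,x0:x1]
    g=cv2.resize(g,None,fx=4,fy=4,interpolation=cv2.INTER_CUBIC)
    th=150
    for th in(145,160):
        k,l,st,ce=cv2.connectedComponentsWithStats((g>th).astype(np.uint8)); 
        i=l[g.shape[0]//2-(0),g.shape[1]//2] if C is T else l[(217-y0)*4,(427-x0)*4]
        m=(l==i).astype(np.uint8); cn=max(cv2.findContours(m,0,1)[0],key=cv2.contourArea)
        cn=cv2.convexHull(cn); (u,v),(a,b),an=cv2.fitEllipse(cn); u=u/4-.375+x0;v=v/4-.375+y0
        ca=min(a,b)/max(a,b); th_=np.radians(an if a<b else an+90); mv=np.array([np.cos(th_),np.sin(th_)])
        if mv[1]>0: mv=-mv
        o,d=ray(C,u,v); d/=np.linalg.norm(d); R=np.array(C['cam_to_world'])[:3,:3]
        md=R@np.array([mv[0],-mv[1],0]); md-=md@d*d; md/=np.linalg.norm(md)
        for sg in(1,-1):
            n=-ca*d+sg*np.sqrt(1-ca*ca)*md
            print('ell',th,u,v,a/4,b/4,'n',n.round(2),'tilt',np.degrees(np.arccos(n[2])).round(1),'dir',np.degrees(np.arctan2(n[1],n[0])).round())
        print(onz(C,u,v,131))
        if C is S: uvS=(u,v)
        else:
            o1,d1=ray(S,*uvS);o2,d2=ray(T,u,v)
            k=np.linalg.lstsq(np.c_[d1,-d2],o2-o1,rcond=None)[0];print('tri',o1+k[0]*d1,o2+k[1]*d2)
for n,pts,z in(('burn',[(414,269.5),(413,243),(412.5,223),(407,207)],15),('brush',[(485,269.5),(484.7,255),(484.5,239),(484.5,208)],14)):
    print(n,[onz(T,u,v,z) for u,v in pts])
```

```text
corners [array([642.2, 354. ,  32. ]), array([586.8, -38.4,  32. ]), array([353.3,  -8.5,  32. ]), array([406.2, 385.3,  32. ])]
L 396.29145839899195 397.33719936597936 W 238.0665663212708 235.40658444487056
yaw -7.843202137102184 [np.float64(-7.554883354770859), np.float64(-7.297093361021867)]
o [497.80731289 178.05322613]
jar [515.5474479 306.8371056]
mid [489.27840182 116.13789947]
end [477.33792633  29.45644214]
knife [500.53656443 197.86613067]
ell 145 431.6074905395508 218.34640407562256 36.455440521240234 60.55710983276367 n [0.09 0.18 0.98] tilt 11.7 dir 63.0
ell 145 431.6074905395508 218.34640407562256 36.455440521240234 60.55710983276367 n [ 0.62 -0.76 -0.2 ] tilt 101.5 dir -51.0
[519.8 325.1 131. ]
ell 160 432.01805877685547 223.29180908203125 22.050477981567383 41.41962432861328 n [0.2  0.37 0.91] tilt 25.0 dir 62.0
ell 160 432.01805877685547 223.29180908203125 22.050477981567383 41.41962432861328 n [ 0.42 -0.88 -0.21] tilt 102.1 dir -64.0
[536.2 316.2 131. ]
ell 145 226.6022491455078 212.87537574768066 21.78017234802246 23.82691192626953 n [0.17 0.13 0.98] tilt 12.1 dir 38.0
ell 145 226.6022491455078 212.87537574768066 21.78017234802246 23.82691192626953 n [-0.4  -0.43  0.81] tilt 35.9 dir -133.0
[520.1 311.6 131. ]
tri [527.14716961 323.614118   120.85564782] [521.70779691 313.74685896 118.4773825 ]Traceback (most recent call last):
  File "<stdin>", line 19, in <module>
cv2.error: OpenCV(4.12.0) /io/opencv/modules/imgproc/src/shapedescr.cpp:361: error: (-201:Incorrect size of input array) There should be at least 5 points to fit the ellipse in function 'fitEllipseNoDirect'
```

Run:
```python
from h import *
T=cap('top');S=cap('scene')
ps=np.float32([(240,140),(262,90),(300,78),(360,92),(410,130),(437,170),(435,205),(410,232),(350,237),(290,212),(255,175)])
ps=(ps+.5)/8-.5+[385,200]
(u,v),(a,b),an=cv2.fitEllipse(ps.astype(np.float32)); print(u,v,a,b,an)
ca=a/b; t=np.radians(an); mv=np.array([np.cos(t),np.sin(t)]); mv*=-np.sign(mv[1])
o,d=ray(S,u,v); d/=np.linalg.norm(d); R=S['cam_to_world'][:3,:3]; md=R@np.array([mv[0],-mv[1],0]); md-=md@d*d; md/=np.linalg.norm(md)
n=-ca*d+np.sqrt(1-ca*ca)*md; print(n,np.degrees(np.arccos(n[2])),np.degrees(np.arctan2(n[1],n[0])))
o1,d1=ray(S,u,v)
for U,V in((226.6,212.9),(228,213)):
    o2,d2=ray(T,U,V);k=np.linalg.lstsq(np.c_[d1,-d2],o2-o1,rcond=None)[0];print('tri',o1+k[0]*d1,o2+k[1]*d2)
for n,pts,z in(('burn',[(414,269.5),(413,243),(412.5,223),(407,207)],15),('brush',[(485,269.5),(484.7,255),(484.5,239),(484.5,208)],14),('knife',[(447.5,256),(447.5,240)],14)):
    print(n,[onz(T,u,v,z) for u,v in pts])
# tray corners from the scene for calibration check
for p in [(642.2,354,32),(586.8,-38.4,32),(353.3,-8.5,32),(406.2,385.3,32)]: print(pix(S,p))
```

```text
426.8848571777344 219.4866180419922 17.427282333374023 26.821744918823242 119.72065734863281
[0.16975546 0.17315212 0.97015536] 14.033204352323482 45.56752279664372
tri [519.77244952 311.22920798 131.92576248] [519.89640242 311.46030589 131.98101354]
tri [520.93010995 310.30499323 133.19431253] [519.52453203 307.69620762 132.57636593]
burn [array([ 371.6, -192.4,   15. ]), array([ 445.6, -191.3,   15. ]), array([ 501.9, -191.2,   15. ]), array([ 547.4, -176.8,   15. ])]
brush [array([ 370. , -390.2,   14. ]), array([ 410.4, -390.8,   14. ]), array([ 455.3, -391.8,   14. ]), array([ 542.8, -394.9,   14. ])]
knife [array([ 408.5, -286.9,   14. ]), array([ 453.3, -288.2,   14. ])]
[461.4 274.7]
[308.6 306.6]
[285.6 240.3]
[423.1 214.5]
```

Request:
{"op": "arm_command", "data": {"dp": [[4.0,-4.2,0],[4.3,-4.44,0],[4.3,-4.44,0],[4.3,-4.44,0],[4.3,-4.44,0],[4.3,-4.44,0],[4.3,-4.44,0],[4.3,-4.44,0],[4.3,-4.44,0],[4.3,-4.44,0]], "turn": [[0,0,0],[0,0,0],[0,0,0],[0,0,0],[0,0,0],[0,0,0],[0,0,0],[0,0,0],[0,0,0],[0,0,0]], "grip": 1}}

```text
time: 1.6
tcp_pos: [442.4, 71.6, 197.6]
orientation: [180.0, -0.1, 26.3]
ft_force: [0.3, -0.7, 1.5]
width: 91.3
finger_force: 0.0
```

```bash
cat >> h.py <<'E'
def go(x,y,z,yaw=None):
    s=robot.observe(); p=s['tcp_pos']; yw=s['orientation'][2]; a=np.radians(yw); d=np.array([x,y,z])-p
    t=[d[0]*np.cos(a)+d[1]*np.sin(a), d[0]*np.sin(a)-d[1]*np.cos(a), -d[2]]
    print('t',round(s['time'],2),'pos',p.round(1),'rpy',s['orientation'].round(2),'j6',s['joints'][5].round(1),'w',round(s['width'],1),'F',s['ft_force'].round(1),'Tq',s['wrist_torque'].round(2))
    print('dp cm',np.round(t,1)/10,'len mm',np.linalg.norm(t).round(1), 'turnz rad',None if yaw is None else round(-np.radians((yaw-yw+180)%360-180),3))
E
python3 -c "
from h import *
go(516,307.5,197,45)"
```

```text
t 1.6 pos [442.4  71.6 197.6] rpy [ 1.7995e+02 -6.0000e-02  2.6310e+01] j6 71.4 w 91.3 F [ 0.3 -0.7  1.5] Tq [-0.04 -0.02 -0.05]
dp cm [ 17.06 -17.89   0.06] len mm 247.2 turnz rad -0.326
```

Request:
{"op": "arm_command", "data": {"dp": [[4.27,-4.47,0],[4.27,-4.47,0],[4.27,-4.47,0],[4.27,-4.47,0],[0,0,0],[0,0,0],[0,0,0]], "turn": [[0,0,0],[0,0,0],[0,0,0],[0,0,0],[0,0,-0.163],[0,0,-0.163],[0,0,0]]}}

```text
time: 2.48
tcp_pos: [515.8, 305.6, 197.0]
orientation: [180.0, 0.0, 44.9]
ft_force: [1.5, -0.4, -0.4]
width: 91.2
finger_force: 0.0
```

```bash
python3 -c "
from h import *
go(516,307.5,119,45)"
```

```text
t 2.48 pos [515.8 305.6 197. ] rpy [1.800e+02 3.000e-02 4.488e+01] j6 74.7 w 91.2 F [ 1.5 -0.4 -0.4] Tq [ 0.03 -0.01  0.03]
dp cm [ 0.15 -0.12  7.8 ] len mm 78.0 turnz rad -0.002
```

Request:
{"op": "arm_command", "data": {"dp": [[0.15,-0.12,2.5],[0,0,2.0],[0,0,1.5],[0,0,1.2],[0,0,0.6],[0,0,0]], "turn": [[0,0,0],[0,0,0],[0,0,0],[0,0,0],[0,0,0],[0,0,0]]}}

```text
time: 3.22
tcp_pos: [516.1, 307.3, 119.1]
orientation: [180.0, 0.0, 44.9]
ft_force: [0.1, -0.4, -0.6]
width: 91.1
finger_force: 0.0
```

```bash
python3 -c "
from h import *
go(516,307.5,119,45)
a=cap('top')['image'][165:285,180:300,::-1];b=cap('scene')['image'][170:290,365:485,::-1]
cv2.imwrite('pics/d1.png',cv2.resize(np.hstack([a,b]),(800,400),interpolation=cv2.INTER_CUBIC))"
```

```text
t 3.23 pos [516.1 307.3 119.1] rpy [1.800e+02 1.000e-02 4.494e+01] j6 74.7 w 91.1 F [ 0.1 -0.4 -0.6] Tq [-0.02  0.05  0.01]
dp cm [ 0.   -0.02  0.01] len mm 0.3 turnz rad -0.001
```

View pics/d1.png

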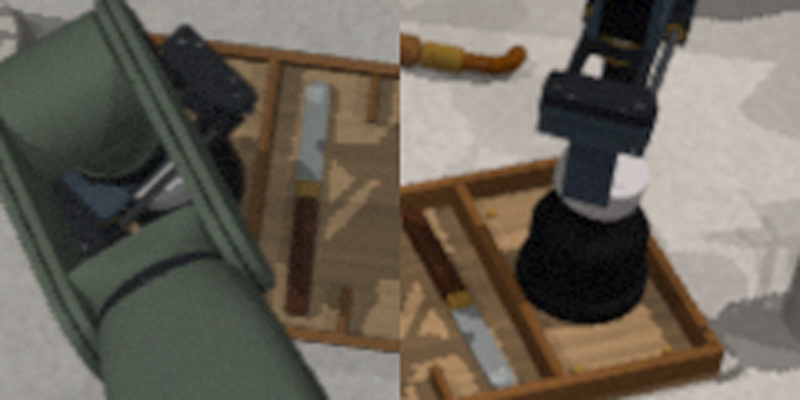

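The fingers straddle the cap (cap at (630,180) in the right half). Closing.

Request:
{"op": "arm_command", "data": {"dp": [[0,0,0],[0,0,0],[0,0,0],[0,0,0],[0,0,0]], "turn": [[0,0,0],[0,0,0],[0,0,0],[0,0,0],[0,0,0]], "grip": 0.5}}

```text
time: 3.95
tcp_pos: [516.1, 307.8, 119.8]
orientation: [-180.0, -0.1, 45.0]
ft_force: [-1.5, 1.3, 3.3]
width: 46.9
finger_force: 1.6
```

```bash
python3 -c "
from h import *
go(516,307.5,119,45)
a=cap('top')['image'][165:285,180:300,::-1];b=cap('scene')['image'][170:290,365:485,::-1]
cv2.imwrite('pics/d2.png',cv2.resize(np.hstack([a,b]),(800,400),interpolation=cv2.INTER_CUBIC))"
```

```text
t 3.95 pos [516.1 307.8 119.8] rpy [-1.7998e+02 -5.0000e-02  4.4950e+01] j6 74.7 w 46.9 F [-1.5  1.3  3.3] Tq [ 0.22  0.25 -0.03]
dp cm [-0.03  0.01  0.08] len mm 0.9 turnz rad -0.001
```

View pics/d2.png

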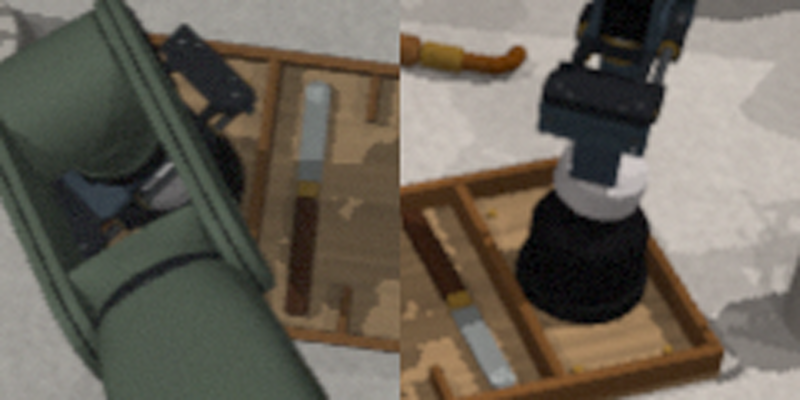

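```bash
python3 -c "
from h import *
S=cap('scene')
f=lambda p:((pix(S,p)-[365,170])*3.333+[400,0]).round()
for h in (60,90,102.8,120,135): print(h,f((516+.707*23.5+0,307.8-.707*23.5,h)), f((516+.707*30,307.8-.707*30,h)))
print('rim',f((515.5,306.8,120)),'shoulder',f((515.5,306.8,84)),'cap',f((517.7,308.9,118.3)))
print('jar base front', f((515.5+36,306.8-28,8)))
"
```

```text
60 [579. 251.] [577. 257.]
90 [584. 223.] [582. 229.]
102.8 [587. 211.] [585. 217.]
120 [590. 194.] [588. 200.]
135 [593. 179.] [591. 185.]
rim [596. 175.] shoulder [589. 209.] cap [600. 178.]
jar base front [569. 319.]
```

```bash
python3 -c "
from h import *
S=cap('scene');T=cap('top')
for s in(-1,1):
  for z in (180,196.5,215,230): print(s,z,pix(S,(254.5+s*.443*50,-515-s*.896*50,z)),pix(T,(254.5+s*.443*50,-515-s*.896*50,z)))
t=cv2.imread('pics/scene0.png')[140:240,0:110];u=cv2.imread('pics/top0.png')[260:360,510:640]
v=cv2.resize(cv2.imread('pics/scene0.png')[0:1,0:1],(1,1))
cv2.imwrite('pics/e.png',np.hstack([cv2.resize(t,(400,364),interpolation=2),cv2.resize(u,(400,364),interpolation=2)]))
"
```

```text
-1 180 [ 83.5 215.5] [537.4 322.8]
-1 196.5 [ 81.4 210.3] [539.8 323.2]
-1 215 [ 78.9 204.2] [542.6 323.7]
-1 230 [ 76.9 199.2] [544.9 324. ]
1 180 [ 44.4 237.5] [572.6 304.5]
1 196.5 [ 41.8 232.2] [575.5 304.7]
1 215 [ 38.9 226.1] [578.7 304.9]
1 230 [ 36.4 221.1] [581.4 305.1]
```

View pics/e.png

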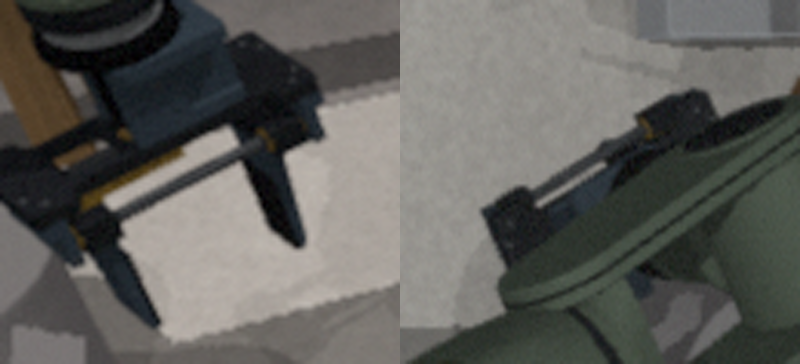

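The tips really sit about 30 mm higher than the reported TCP implies: the front tip is near (595,183), against the predicted (587,213). That is why they closed over the cap. I'll open and lower in guarded steps.

Request:
{"op": "arm_command", "data": {"dp": [[0,0,-0.6],[0,0,0],[0,0,0],[0,0,0],[0,0,0],[0,0,0]], "turn": [[0,0,0],[0,0,0],[0,0,0],[0,0,0],[0,0,0],[0,0,0]], "grip": 1}}

```text
time: 4.95
tcp_pos: [516.1, 307.3, 125.1]
orientation: [180.0, 0.0, 45.0]
ft_force: [0.4, 0.3, 0.1]
width: 91.3
finger_force: 0.0
```

```bash
python3 -c "
from h import *
go(516,307.5,119,45); S=cap('scene'); T=cap('top')
# bright cap: location now
t=cv2.imread('pics/scene0.png')
g=S['image'][200:240,405:450].min(2); g0=t[200:240,405:450].min(2)
print(robot.observe()['joints'])
for r in range(206,242,3): print(r,S['image'][r,412:446:2].mean(1).astype(int), t[r,412:446:2].mean(1).astype(int))
"
```

```text
t 4.95 pos [516.1 307.3 125.1] rpy [1.7999e+02 1.0000e-02 4.4960e+01] j6 74.7 w 91.3 F [0.4 0.3 0.1] Tq [-0.05 -0.05 -0.01]
dp cm [ 0.01 -0.02  0.61] len mm 6.1 turnz rad -0.001
[ 2.96796326e+01  2.35723579e+01  9.23829195e+01 -5.80336011e-03
  6.40481823e+01  7.47171315e+01]
206 [ 40  39  42  38  39  38  37  34  40  43  34  34  26  28  31 177 188] [155 156 156 151 151 156 157 153 157 156 153 157 160 157 151 156 172]
209 [131  87  49  40  40  40  37  39  36  35  35  35  39  38 136 189 187] [152 156 159 155 158 161 158 157 157 156 154 154 154 155 158 157 155]
212 [174 181  47  33  34  34  38  39  41  40  38  33  35  56 183 186 188] [156 153 169 187 187 186 187 185 186 184 166 151 156 153 155 154 159]
215 [173 119  37  36  35  34  32  32  35 128 197 171 144 168 187 190 185] [156 138 186 187 186 186 186 187 188 187 187 186 166 155 158 158 153]
218 [ 89  80  39  38  36  36  36  35  35 164 198 196 199 189 185 186 187] [ 85 121 186 182 186 186 187 187 187 186 187 187 185 172 153 155 157]
221 [ 99  66  37  37  40  38  38  36  38 193 199 198 198 201 183 185 185] [ 93 107 154 187 169 187 187 
[... 204 characters left out ...]
8  40  38  37  37 162 195 200 199 190 163 187 190 191] [ 82 100 105 107 111 132 167 184 189 188 187 187 164 155 176 179 179]
230 [ 13  71 107 105 101  95  78  68  99 100 104 107 117 187 189 185 191] [ 13  68 106 104 104 103  98 106  98  92  97  99 108 178 177 175 180]
233 [  9  11  14  91 107 103 102 100 100 101  96  87  21 143 192 191 187] [ 10   8  14  68  98  97  98  95  95  93  90  67  19 135 178 179 176]
236 [ 10   9   7   9   7  17  48  55  63  33  19  14  20  19 168 190 190] [ 16  14  13   9  11   1  20  52  48  25  17  16  16  18 157 179 180]
239 [ 15  17  15  16  12  15   9  11  14  19  20  21  15  19 131 175 191] [ 10  12   6  12  12   9  12  14  14  11  14  17  19  12 122 167 179]
```

Request:
{"op": "arm_command", "data": {"dp": [[0,0,0.8],[0,0,0.7],[0,0,0.5],[0,0,0],[0,0,0]], "turn": [[0,0,0],[0,0,0],[0,0,0],[0,0,0],[0,0,0]]}}

```text
time: 5.68
tcp_pos: [516.3, 307.4, 105.3]
orientation: [180.0, -0.0, 45.0]
ft_force: [-0.5, -0.6, 0.8]
width: 91.2
finger_force: 0.0
```

```bash
python3 -c "
from h import *
go(516,307.5,95,45)
a=cap('top')['image'][165:285,180:300,::-1];b=cap('scene')['image'][170:290,365:485,::-1]
cv2.imwrite('pics/f.png',cv2.resize(np.hstack([a,b]),(800,400),interpolation=cv2.INTER_CUBIC))"
```

```text
t 5.67 pos [516.3 307.4 105.3] rpy [ 1.7999e+02 -2.0000e-02  4.4960e+01] j6 74.7 w 91.2 F [-0.5 -0.6  0.8] Tq [-0.04 -0.03  0.02]
dp cm [-0.01 -0.02  1.03] len mm 10.3 turnz rad -0.001
```

View pics/f.png

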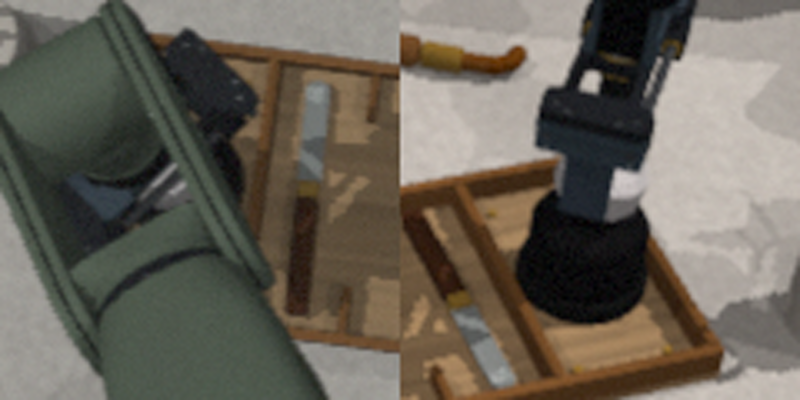

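Request:
{"op": "arm_command", "data": {"dp": [[0,0,0.6],[0,0,0.5],[0,0,0.4],[0,0,0],[0,0,0]], "turn": [[0,0,0],[0,0,0],[0,0,0],[0,0,0],[0,0,0]]}}

```text
time: 6.4
tcp_pos: [516.2, 307.4, 90.3]
orientation: [180.0, -0.0, 45.0]
ft_force: [-0.6, 0.6, 0.5]
width: 91.4
finger_force: 0.0
```

Request:
{"op": "arm_command", "data": {"dp": [[0,0,0],[0,0,0],[0,0,0],[0,0,0]], "turn": [[0,0,0],[0,0,0],[0,0,0],[0,0,0]], "grip": 0.65}}

```text
time: 6.9
tcp_pos: [516.2, 307.4, 90.3]
orientation: [180.0, -0.0, 45.0]
ft_force: [1.2, -0.5, 1.1]
width: 67.0
finger_force: 30.0
```

```bash
python3 -c "
from h import *
go(516,307.5,90,45); S=cap('scene'); print(robot.observe()['finger_force'])
for r in range(206,242,3): print(r,S['image'][r,408:446:2].mean(1).astype(int))
"
```

```text
t 6.9 pos [516.2 307.4  90.3] rpy [ 1.7999e+02 -1.0000e-02  4.4970e+01] j6 74.7 w 67.0 F [ 1.2 -0.5  1.1] Tq [0.01 0.   0.02]
dp cm [-0.   -0.02  0.03] len mm 0.4 turnz rad -0.001
29.989676638506353
206 [ 34  41  37  32  36  36  35  33  31  32  34  34  33  34  97  56 101 187
 188]
209 [ 22  23  24  45  36  34  36  35  33  29  35  34  34  32  32  35  30 182
 186]
212 [ 36  30  29  14  20  15  20  24  24  26  39  43  35  49  34  30  90 186
 191]
215 [ 38  36  36  40  43  37  35  30  26  11  23  20  24  24  26  26 163 191
 187]
218 [ 44  39  39  40  38  36  36  38  35  37  35  41  35  29  32  88 184 187
 187]
221 [ 42  45  81  64  37  41  40  39  40  38  34  38  31  34  53 201 184 185
 187]
224 [ 39  46  98  72  39  36  36  35  38  39  37  38  43  38 132 201 191 191
 191]
227 [ 99  29  87  50  33  37  35  38  38  32 108 179 184 158 174 165 190 189
 189]
230 [ 13  10  13  41  35  35  38  36  38  34  85 103 108 105 117 189 188 185
 193]
233 [  7  15  16  39  37  39  37  39  40  40  97 100  97  88  22 145 192 189
 188]
236 [ 15  16  13   7   5  16  22  31  35  47  64  29  25  17  22  15 171 193
 191]
239 [ 11  14  21  13  20   6  13  13   9  16  17  20  19  21  18  14 132 178
 191]
```

Gripped at 67.0 mm, so reported z reads about 28 mm low. Backing off anticlockwise about 57°, following the climb.

Request:
{"op": "arm_command", "data": {"dp": [[0,0,-0.04],[0,0,-0.04],[0,0,-0.04],[0,0,-0.04],[0,0,-0.04],[0,0,-0.04],[0,0,-0.04],[0,0,0],[0,0,0]], "turn": [[0,0,-0.125],[0,0,-0.125],[0,0,-0.125],[0,0,-0.125],[0,0,-0.125],[0,0,-0.125],[0,0,-0.125],[0,0,-0.125],[0,0,0]]}}

```text
time: 8.07
tcp_pos: [516.9, 307.9, 93.7]
orientation: [179.9, -0.0, 102.2]
ft_force: [2.6, 1.7, 1.9]
width: 66.7
finger_force: 30.0
```

```bash
python3 -c "
from h import *
go(516,307.5,90,45); print(robot.observe()['finger_force'])
"
```

```text
t 8.07 pos [516.9 307.9  93.7] rpy [ 1.7987e+02 -4.0000e-02  1.0218e+02] j6 17.5 w 66.7 F [2.6 1.7 1.9] Tq [ 0.22 -0.35  0.01]
dp cm [-0.02 -0.1   0.37] len mm 3.8 turnz rad 0.998
29.993526506004855
```

Request:
{"op": "arm_command", "data": {"dp": [[0,0,0],[0,0,0],[0,0,0],[0,0,0],[0,0,0],[0,0,0],[0,0,0],[0,0,0],[0,0,0]], "turn": [[0,0,0],[0,0,0],[0,0,0],[0,0,-0.183],[0,0,-0.183],[0,0,-0.183],[0,0,-0.183],[0,0,-0.183],[0,0,-0.183]], "grip": 1}}

```text
time: 9.2
tcp_pos: [515.8, 307.2, 92.8]
orientation: [-180.0, -0.0, 165.5]
ft_force: [-0.5, -0.4, -0.3]
width: 91.7
finger_force: 0.0
```

```bash
python3 -c "
from h import *
go(516,307.5,90,45); a=cap('top')['image'][165:285,180:300,::-1];b=cap('scene')['image'][170:290,365:485,::-1]
cv2.imwrite('pics/g.png',cv2.resize(np.hstack([a,b]),(800,400),interpolation=cv2.INTER_CUBIC))
"
```

```text
t 9.2 pos [515.8 307.2  92.8] rpy [-1.7997e+02 -3.0000e-02  1.6550e+02] j6 -45.8 w 91.7 F [-0.5 -0.4 -0.3] Tq [ 0.1  -0.14  0.01]
dp cm [-0.01  0.03  0.28] len mm 2.8 turnz rad 2.103
```

View pics/g.png

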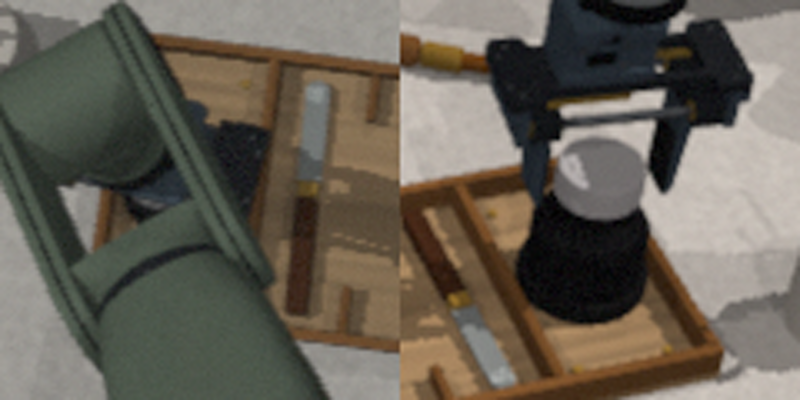

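The cap now sits level at about (600,180). I'll lower 3 mm, regrip and screw clockwise.

Request:
{"op": "arm_command", "data": {"dp": [[0,0,0.3],[0,0,0],[0,0,0],[0,0,0],[0,0,0],[0,0,0]], "turn": [[0,0,0],[0,0,0],[0,0,0],[0,0,0],[0,0,0],[0,0,0]], "grip": 0.65}}

```text
time: 10.05
tcp_pos: [516.2, 307.6, 90.0]
orientation: [180.0, 0.0, 165.2]
ft_force: [0.7, 1.8, -2.0]
width: 66.6
finger_force: 30.0
```

Request:
{"op": "arm_command", "data": {"dp": [[0,0,0.05],[0,0,0.05],[0,0,0.05],[0,0,0.05],[0,0,0.05],[0,0,0.05],[0,0,0.05],[0,0,0.05],[0,0,0]], "turn": [[0,0,0.13],[0,0,0.13],[0,0,0.13],[0,0,0.13],[0,0,0.13],[0,0,0.13],[0,0,0.13],[0,0,0.13],[0,0,0]]}}

```text
time: 11.18
tcp_pos: [516.7, 307.5, 86.3]
orientation: [179.9, 0.0, 105.7]
ft_force: [0.9, 1.7, -0.4]
width: 66.9
finger_force: 30.0
```

```bash
python3 -c "
from h import *
go(516,307.5,90,45)
"
```

```text
t 11.18 pos [516.7 307.5  86.3] rpy [1.7991e+02 1.0000e-02 1.0568e+02] j6 14.0 w 66.9 F [ 0.9  1.7 -0.4] Tq [ 0.27 -0.49  0.05]
dp cm [ 0.02 -0.07 -0.37] len mm 3.8 turnz rad 1.059
```

Request:
{"op": "arm_command", "data": {"dp": [[0,0,0.05],[0,0,0.05],[0,0,0.05],[0,0,0.05],[0,0,0.05],[0,0,0.05],[0,0,0.05],[0,0,0]], "turn": [[0,0,0.13],[0,0,0.13],[0,0,0.13],[0,0,0.13],[0,0,0.13],[0,0,0.13],[0,0,0.13],[0,0,0]]}}

```text
time: 12.18
tcp_pos: [515.8, 307.3, 82.6]
orientation: [-180.0, 0.0, 53.6]
ft_force: [0.4, 0.8, -0.2]
width: 66.7
finger_force: 30.0
```

```bash
python3 -c "
from h import *
go(516,307.5,90,45)
"
```

```text
t 12.18 pos [515.8 307.3  82.6] rpy [-1.7998e+02  3.0000e-02  5.3620e+01] j6 66.1 w 66.7 F [ 0.4  0.8 -0.2] Tq [ 0.28  0.   -0.04]
dp cm [ 0.03  0.   -0.74] len mm 7.4 turnz rad 0.151
```

Now slower, watching the torque.

Request:
{"op": "arm_command", "data": {"dp": [[0,0,0.03],[0,0,0.02],[0,0,0],[0,0,0]], "turn": [[0,0,0.12],[0,0,0.12],[0,0,0.12],[0,0,0]]}}

```text
time: 12.68
tcp_pos: [515.8, 307.8, 82.4]
orientation: [-180.0, -0.0, 33.0]
ft_force: [-2.0, 2.2, 2.1]
width: 66.6
finger_force: 30.0
```

```bash
python3 -c "
from h import *
go(516,307.5,90,45)
"
```

```text
t 12.68 pos [515.8 307.8  82.4] rpy [-1.7996e+02 -1.0000e-02  3.3050e+01] j6 86.6 w 66.6 F [-2.   2.2  2.1] Tq [0.56 0.39 0.06]
dp cm [ 0.    0.03 -0.76] len mm 7.6 turnz rad -0.209
```

Request:
{"op": "arm_command", "data": {"dp": [[0,0,0],[0,0,0],[0,0,0]], "turn": [[0,0,0.1],[0,0,0.08],[0,0,0]]}}

```text
time: 13.05
tcp_pos: [516.3, 308.0, 82.3]
orientation: [-179.9, -0.1, 22.7]
ft_force: [-0.6, 3.4, 2.1]
width: 67.0
finger_force: 30.0
```

```bash
python3 -c "
from h import *
go(516,307.5,90,45)
"
```

```text
t 13.05 pos [516.3 308.   82.3] rpy [-1.7994e+02 -5.0000e-02  2.2690e+01] j6 97.0 w 67.0 F [-0.6  3.4  2.1] Tq [ 0.93  0.32 -0.11]
dp cm [-0.04  0.04 -0.77] len mm 7.7 turnz rad -0.389
```

Request:
{"op": "arm_command", "data": {"dp": [[0,0,0],[0,0,0],[0,0,0]], "turn": [[0,0,0.08],[0,0,0.06],[0,0,0]]}}

```text
time: 13.42
tcp_pos: [516.3, 308.1, 82.3]
orientation: [-179.9, -0.1, 14.7]
ft_force: [-0.3, 3.5, 1.7]
width: 66.9
finger_force: 30.0
```

```bash
python3 -c "
from h import *
go(516,307.5,90,45)
"
```

```text
t 13.43 pos [516.3 308.1  82.3] rpy [-1.7993e+02 -6.0000e-02  1.4700e+01] j6 105.0 w 66.9 F [-0.3  3.5  1.7] Tq [1.33 0.4  0.4 ]
dp cm [-0.04  0.05 -0.77] len mm 7.8 turnz rad -0.529
```

Request:
{"op": "arm_command", "data": {"dp": [[0,0,0],[0,0,0],[0,0,0]], "turn": [[0,0,0.08],[0,0,0.06],[0,0,0]]}}

```text
time: 13.8
tcp_pos: [515.0, 308.0, 82.3]
orientation: [-180.0, 0.1, 6.7]
ft_force: [-4.3, 5.3, 3.6]
width: 66.8
finger_force: 30.0
```

```bash
python3 -c "
from h import *
go(516,307.5,90,45)
"
```

```text
t 13.8 pos [515.  308.   82.3] rpy [-1.7997e+02  9.0000e-02  6.7300e+00] j6 113.0 w 66.8 F [-4.3  5.3  3.6] Tq [0.93 0.73 0.69]
dp cm [ 0.09  0.06 -0.77] len mm 7.7 turnz rad -0.668
```

Torque reached 0.69 N m, so the cap is tight. Releasing and lifting, then checking the cap height.

Request:
{"op": "arm_command", "data": {"dp": [[0,0,0],[0,0,0],[0,0,0],[0,0,0],[0,0,-2],[0,0,-4],[0,0,-4],[0,0,0]], "turn": [[0,0,0],[0,0,0],[0,0,0],[0,0,0],[0,0,0],[0,0,0],[0,0,0],[0,0,0]], "grip": 1}}

```text
time: 14.8
tcp_pos: [518.1, 308.3, 185.7]
orientation: [-179.8, -0.4, 6.5]
ft_force: [-0.0, -0.4, -0.3]
width: 90.9
finger_force: 0.0
```

```bash
python3 -c "
from h import *
go(460.5,-191.3,182,0.5)
"
```

```text
t 14.8 pos [518.1 308.3 185.7] rpy [-179.84   -0.41    6.47] j6 113.2 w 90.9 F [-0.  -0.4 -0.3] Tq [ 0.06 -0.   -0.04]
dp cm [-11.35  48.99   0.37] len mm 502.9 turnz rad 0.104
```

Request:
{"op": "arm_command", "data": {"dp": [[-1.26,5.44,0],[-1.26,5.44,0],[-1.26,5.44,0],[-1.26,5.44,0],[-1.26,5.44,0],[-1.26,5.44,0],[-1.26,5.44,0],[-1.26,5.44,0],[-1.26,5.44,0],[0,0,0]], "turn": [[0,0,0],[0,0,0],[0,0,0],[0,0,0],[0,0,0],[0,0,0],[0,0,0],[0,0,0],[0,0,0],[0,0,0.104]]}}

```text
time: 16.05
tcp_pos: [457.2, -195.3, 180.7]
orientation: [180.0, 0.1, 0.0]
ft_force: [-0.2, 0.8, 0.3]
width: 91.4
finger_force: 0.0
```

Run:
```python
from h import *
go(460.5,-191.3,80,0.5)
S=cap('scene');T=cap('top')
for C,w in((S,(400,450,195,245)),(T,(205,255,190,240))):
    x0,x1,y0,y1=w;im=C['image'][y0:y1,x0:x1]; g=im.mean(2)
    print(C is S); print(g[::2,::2].astype(int))
```

```text
t 16.05 pos [ 457.2 -195.3  180.7] rpy [1.7999e+02 1.2000e-01 4.0000e-02] j6 65.6 w 91.4 F [-0.2  0.8  0.3] Tq [ 0.03  0.02 -0.02]
dp cm [ 0.33 -0.4  10.07] len mm 100.9 turnz rad -0.008
True
[[156 162 161 160 160 160 159 160 158 158 159 160 161 162 166 166 164 162
  163 162 166 161 164 165 164]
 [157 159 158 160 163 164 163 157 157 160 160 161 158 161 166 164 161 161
  159 163 166 163 165 166 171]
 [184 182 167 170 169 168 158 157 156 163 162 160 158 162 165 164 163 161
  159 161 165 169 167 168 164]
 [181 177 177 180 184 177 162 159 160 162 161 159 156 159 162 161 160 160
  164 161 160 165 166 166 165]
 [181 180 176 181 183 173 161 162 157 157 157 157 159 162 162 162 162 159
  162 164 159 165 165 164 167]
 [181 180 182 180 177 161 162 160 162 159 158 160 160 156 158 164 164 165
  167 166 161 163 166 166 166]
 [181 182 179 178 176 163 162 162 164 159 161 163 166 161 164 164 160 162
  169 161 161 163 165 167 164]
 [183 186 178 181 168 161 159 163 163 162 163 160 160 162 163 165 162 160
  163 164 166 163 162 166 165]
 [184 186 187 182 168 166 161 159 165 163 166 161 160 162 159 161 16
[... 3649 characters left out ...]
25  81 135 152 152 121  81  63  33  14
   17  16  14  16  15  29  59]
 [137 140  90  61  35  58  53  14  14  24  30  33  42  39  22  11  11  10
   11  10  13  14  17  53  62]
 [136 132  85  55  41  58  56  48  26  15  18  21  19  13  16  19  22  13
   11  16  12  18  27  63  63]
 [135 131  71  54  46  63  58  70  58  23  22  20  17  26  10  10  15  10
   14  14  11  23  53  66  63]
 [137 130  70  50  48  62  59  73  93  81  39  20  21  12  13  13  15  14
   11  14  38  53  59  65  59]
 [142 122  69  40  57  64  63  80  98  98  95  71  34  29  26  18  24  27
   35  56  63  59  65  67  65]
 [140 117  66  35  64  69  63  96 100  98 102 100  99  94  95  85  63  68
   91  96  91  93  77  99  73]]
```

Run:
```python
from h import *
S=cap('scene'); g=S['image'].mean(2)
a=np.radians(np.arange(0,360,2))
def circ(z,tilt=0,dr=45,r=33.5,c=(516,307.3)):
    n=np.array([np.sin(np.radians(tilt))*np.cos(np.radians(dr)),np.sin(np.radians(tilt))*np.sin(np.radians(dr)),np.cos(np.radians(tilt))])
    e=np.cross(n,[0,1,0]);e/=np.linalg.norm(e);f=np.cross(n,e)
    return np.array([pix(S,np.array([*c,0])+[0,0,z[0]]+n*z[1]+r*(np.cos(t)*e+np.sin(t)*f)) for t in a])
def low(P,u):  # front (lower) arc row at col u
    m=P[P[:,1]>P[:,1].mean()]; m=m[np.argsort(m[:,0])]; return np.interp(u,m[:,0],m[:,1])
us=range(412,438,3)
for nm,z0 in(('home',109.5),('start',116.)):
    print(nm,'top',[round(low(circ((z0,14)),u),1) for u in us],'bot',[round(low(circ((z0,-14)),u),1) for u in us])
ob=[];ot=[]
for u in us:
    c=g[:,u-0]; b=[r+ (c[r]-50)/(c[r]-c[r+1]) for r in range(226,242) if c[r]>=50>c[r+1]]; ob.append(round(b[-1],1) if b else None)
    t=[r+(c[r]-140)/(c[r]-c[r+1]) for r in range(214,236) if c[r]>=140>c[r+1]]; ot.append(round(t[-1],1) if t else None)
print('obs top',ot,'bot',ob)
row=[ (r,[int(x) for x in g[r,406:442:2]]) for r in(218,222)]
print(row); P=circ((109.5,14));print(P.min(0),P.max(0))
P=circ((117,-14),12,45)
```

```text
home top [np.float64(224.0), np.float64(227.0), np.float64(228.8), np.float64(229.8), np.float64(230.4), np.float64(230.5), np.float64(230.1), np.float64(229.1), np.float64(227.0)] bot [np.float64(233.9), np.float64(236.2), np.float64(237.5), np.float64(238.4), np.float64(238.7), np.float64(238.5), np.float64(237.8), np.float64(236.3), np.float64(230.1)]
start top [np.float64(221.5), np.float64(224.8), np.float64(226.6), np.float64(227.8), np.float64(228.4), np.float64(228.6), np.float64(228.3), np.float64(227.4), np.float64(225.5)] bot [np.float64(231.6), np.float64(234.1), np.float64(235.6), np.float64(236.4), np.float64(236.8), np.float64(236.7), np.float64(236.1), np.float64(234.7), np.float64(231.3)]
obs top [np.float64(222.3), np.float64(226.2), np.float64(228.5), np.float64(229.7), np.float64(230.3), np.float64(230.4), np.float64(230.3), np.float64(229.3), np.float64(227.0)] bot [np.float64(232.8), np.float64(235.3), np.float64(236.8), np.float64(237.7), np.float64(238.2), np.float64(237.9), np.float64(237.3), np.float64(235.9), np.float64(232.9)]
[(218, [92, 77, 70, 132, 168, 169, 175, 188, 189, 188, 190, 188, 188, 189, 187, 167, 161, 162]), (222, [40, 43, 58, 146, 171, 164, 180, 189, 189, 188, 189, 187, 189, 188, 191, 191, 170, 161])]
[410.9 212.8] [437.7 230.5]
```

The cap edges match a level cap fully home to within about 0.7 px. Now the burnisher.

Request:
{"op": "arm_command", "data": {"dp": [[0.2,-0.4,3],[0,0,4],[0,0,4],[0,0,3],[0,0,1.5],[0,0,0],[0,0,0]], "turn": [[0,0,-0.008],[0,0,0],[0,0,0],[0,0,0],[0,0,0],[0,0,0],[0,0,0]], "grip": 0.7}}

```text
time: 17.08
tcp_pos: [461.5, -188.1, 28.1]
orientation: [179.9, -0.1, 1.0]
ft_force: [0.4, -0.1, 0.3]
width: 63.9
finger_force: 0.0
```

Run:
```python
from h import *
go(459,-191.5,0,0.5)
S=cap('scene'); print([pix(S,(459+dx,-191.5+s*33,z)) for s in(-1,1) for dx in(0,) for z in (8,36)])
g=S['image'].mean(2).astype(int)
u,v=pix(S,(459,-191.5,9)).astype(int); print(u,v); print(g[v-40:v+30:3,u-36:u+36:3])
```

```text
t 17.07 pos [ 461.5 -188.1   28.1] rpy [ 1.7994e+02 -1.2000e-01  1.0100e+00] j6 65.5 w 63.9 F [ 0.4 -0.1  0.3] Tq [ 0.01  0.02 -0.04]
dp cm [-0.26  0.34  2.81] len mm 28.4 turnz rad 0.009
[array([218.8, 298.5]), array([217.4, 291.1]), array([244.6, 290.6]), array([243.5, 283.1])]
231 294
[[ 23  19  18  21  16  39  84 112  42  38  41  37  39  34  31  21  18  16
   18  20 172  72  21  38]
 [ 20  26  19  21  21  64 187 178  21  37  35  27  14  17  98 119  18  22
   28  21 103  68  41  44]
 [ 19  13  17  20  21  25  23  23  18  15  24  41  78 140 174 146  31  39
   29  24  26 133 128  40]
 [ 20  20  21  21  15  20  20  23  47  86 148 179 176 154 119  68  64  45
   15  17  18 177 174 136]
 [ 28  37  31  19  36  53  54 154 190 189 149  94  64  61  95 110  17  35
   37 136 178 166 171 177]
 [ 38  35  28  31  33  27  30 115  82  67  53 111 164 178 185 189  12  34
   84 174 174 189 192 175]
 [ 19  24 105 143  35  33  31  26  49  69  70 174 190 185 183 176  13  30
   86 177 177 187 184 187]
 [ 39  42  72  64  46  26  16  19  74  71  72 133 160 174 179 186  16  28
   86 186 189 185 187 188]
 [1
[... 913 characters left out ...]
01 115 126 125 122 125 125 128 126 144 142 117  89 100 148 162 173
  173 159 159 160 167 166]
 [ 22  80 109 127 127 128 125 127 160 179 188 189 121  79  64  85 165 166
  168 166 162 165 165 166]
 [ 43  46 102 150 169 188 184 184 183 181 189 189 142 111  44  60 165 180
  168 165 168 165 168 167]
 [ 40  33 166 173 186 189 183 187 187 183 187 186 186 126  76  58 118 161
  145 162 166 164 168 168]
 [ 42  41 134 161 184 187 181 190 186 185 187 187 191 153 123  44  50  60
   59 177 167 192 187 183]
 [ 85 107 127 164 182 189 182 181 184 186 188 186 190 186 143 126 100  82
  155 168 182 187 186 184]
 [ 98  85  87 159 183 186 182 179 182 189 184 188 184 188 191 186 183 183
  184 185 180 186 187 188]]
```

Request:
{"op": "arm_command", "data": {"dp": [[-0.26,0.34,0],[0,0,0.6],[0,0,0.6],[0,0,0.3],[0,0,0]], "turn": [[0,0,0.009],[0,0,0],[0,0,0],[0,0,0],[0,0,0]]}}

```text
time: 17.75
tcp_pos: [457.7, -191.2, 11.6]
orientation: [-180.0, 0.0, 0.4]
ft_force: [-0.1, 0.1, 0.2]
width: 63.9
finger_force: 0.0
```

Request:
{"op": "arm_command", "data": {"dp": [[0,0,0.3],[0,0,0.2],[0,0,0]], "turn": [[0,0,0],[0,0,0],[0,0,0]]}}

```text
time: 18.12
tcp_pos: [457.8, -191.3, 6.9]
orientation: [-180.0, 0.0, 0.5]
ft_force: [1.1, 0.4, -0.3]
width: 63.7
finger_force: 0.0
```

Request:
{"op": "arm_command", "data": {"dp": [[0,0,0.2],[0,0,0.2],[0,0,0]], "turn": [[0,0,0],[0,0,0],[0,0,0]]}}

```text
time: 18.5
tcp_pos: [457.8, -191.3, 2.9]
orientation: [-180.0, 0.0, 0.4]
ft_force: [-0.3, -0.2, -0.2]
width: 64.1
finger_force: 0.0
```

Request:
{"op": "arm_command", "data": {"dp": [[0,0,0.2],[0,0,0.2],[0,0,0]], "turn": [[0,0,0],[0,0,0],[0,0,0]]}}

```text
time: 18.88
tcp_pos: [457.8, -191.3, -1.1]
orientation: [-180.0, 0.0, 0.5]
ft_force: [0.1, 0.2, 0.4]
width: 63.5
finger_force: 0.0
```

Request:
{"op": "arm_command", "data": {"dp": [[0,0,0.15],[0,0,0.15],[0,0,0]], "turn": [[0,0,0],[0,0,0],[0,0,0]]}}

```text
time: 19.25
tcp_pos: [457.8, -191.3, -4.1]
orientation: [-180.0, 0.0, 0.4]
ft_force: [-0.2, 0.6, 0.7]
width: 63.7
finger_force: 0.0
```

Request:
{"op": "arm_command", "data": {"dp": [[0,0,0.15],[0,0,0.1],[0,0,0]], "turn": [[0,0,0],[0,0,0],[0,0,0]]}}

```text
time: 19.62
tcp_pos: [457.9, -191.3, -6.5]
orientation: [180.0, 0.0, 0.4]
ft_force: [-0.4, 0.8, -0.6]
width: 63.8
finger_force: 0.0
```

Request:
{"op": "arm_command", "data": {"dp": [[0,0,0],[0,0,0],[0,0,0],[0,0,0],[0,0,0],[0,0,0],[0,0,0]], "turn": [[0,0,0],[0,0,0],[0,0,0],[0,0,0],[0,0,0],[0,0,0],[0,0,0]], "grip": 0.1}}

```text
time: 20.5
tcp_pos: [458.0, -191.4, -6.4]
orientation: [180.0, -0.0, 0.4]
ft_force: [-0.0, -0.6, 0.4]
width: 19.9
finger_force: 30.0
```

Request:
{"op": "arm_command", "data": {"dp": [[0,0,-1.5],[0,0,-4],[0,0,-4],[0.46,-4.4,0],[0.46,-4.42,0],[0.46,-4.42,0],[0.46,-4.42,0],[0,-4.42,0],[0,0,0],[0,0,0]], "turn": [[0,0,0],[0,0,0],[0,0,0],[0,0,0],[0,0,0],[0,0,0],[0,0,0],[0,0,0],[0,0,0.14],[0,0,0]]}}

```text
time: 21.75
tcp_pos: [474.7, 30.1, 89.3]
orientation: [-180.0, -0.1, -7.4]
ft_force: [-0.4, -1.0, -1.0]
width: 19.7
finger_force: 30.0
```

Run:
```python
from h import *
go(474.8,29.8,1.5,-7.6)
S=cap('scene');s=S['image'];hsv=cv2.cvtColor(s,cv2.COLOR_RGB2HSV)
print(hsv[340:345,300:304,1].mean(), [ (float((hsv[265:325,215:255,1]>75).sum()))])
```

```text
t 21.75 pos [474.7  30.1  89.3] rpy [-1.80e+02 -6.00e-02 -7.41e+00] j6 99.7 w 19.7 F [-0.4 -1.  -1. ] Tq [ 0.04  0.03 -0.04]
dp cm [0.01 0.03 8.78] len mm 87.8 turnz rad 0.003
20.1 [0.0]
```

Request:
{"op": "arm_command", "data": {"dp": [[0,0,2.5],[0,0,3],[0,0,1.8],[0,0,0.6],[0,0,0.3],[0,0,0]], "turn": [[0,0,0],[0,0,0],[0,0,0],[0,0,0],[0,0,0],[0,0,0]]}}

```text
time: 22.55
tcp_pos: [475.1, 29.4, 7.1]
orientation: [-180.0, -0.1, -7.6]
ft_force: [0.1, -0.3, -0.2]
width: 19.6
finger_force: 30.0
```

Request:
{"op": "arm_command", "data": {"dp": [[0,0,0.15],[0,0,0.1],[0,0,0.1],[0,0,0]], "turn": [[0,0,0],[0,0,0],[0,0,0],[0,0,0]]}}

```text
time: 23.05
tcp_pos: [474.6, 29.6, 3.0]
orientation: [180.0, -0.0, -7.6]
ft_force: [0.2, 0.7, -0.7]
width: 19.5
finger_force: 30.0
```

Request:
{"op": "arm_command", "data": {"dp": [[0,0,0.08],[0,0,0.07],[0,0,0]], "turn": [[0,0,0],[0,0,0],[0,0,0]]}}

```text
time: 23.42
tcp_pos: [474.6, 29.6, 1.6]
orientation: [180.0, -0.0, -7.6]
ft_force: [-0.4, 0.2, -0.5]
width: 19.6
finger_force: 30.0
```

```bash
python3 -c "
from h import *
go(474.8,29.8,1.5,-7.6)"
```

```text
t 23.43 pos [474.6  29.6   1.6] rpy [179.99  -0.    -7.57] j6 99.8 w 19.6 F [-0.4  0.2 -0.5] Tq [ 0.02  0.02 -0.05]
dp cm [ 0.01 -0.02  0.01] len mm 0.3 turnz rad 0.0
```

Request:
{"op": "arm_command", "data": {"dp": [[0,0,0.05],[0,0,0.05],[0,0,0]], "turn": [[0,0,0],[0,0,0],[0,0,0]]}}

```text
time: 23.8
tcp_pos: [474.7, 29.6, 1.5]
orientation: [180.0, -0.0, -7.6]
ft_force: [-1.7, -0.7, 9.8]
width: 19.9
finger_force: 30.0
```

Request:
{"op": "arm_command", "data": {"dp": [[0,0,0],[0,0,0],[0,0,0],[0,0,0],[0,0,-1],[0,0,-3],[0,0,-5],[0,0,0]], "turn": [[0,0,0],[0,0,0],[0,0,0],[0,0,0],[0,0,0],[0,0,0],[0,0,0],[0,0,0]], "grip": 0.45}}

```text
time: 24.8
tcp_pos: [477.9, 29.7, 94.6]
orientation: [-179.9, -0.5, -7.6]
ft_force: [0.5, 0.6, -1.2]
width: 41.2
finger_force: 0.0
```

Request:
{"op": "arm_command", "data": {"dp": [[0.43,6.01,0],[0.43,6.01,0],[0.43,6.01,0],[0.43,6.01,0],[0.43,6.01,0],[0.43,6.01,0],[0.45,6.01,0],[0,0,0],[0,0,0]], "turn": [[0,0,0],[0,0,0],[0,0,0],[0,0,0],[0,0,0],[0,0,0],[0,0,0],[0,0,-0.112],[0,0,0]], "grip": 0.6}}

```text
time: 25.92
tcp_pos: [448.4, -391.5, 89.6]
orientation: [-179.9, 0.1, -1.3]
ft_force: [0.4, 0.1, 0.1]
width: 54.7
finger_force: 0.0
```

Run:
```python
from h import *
go(449,-391.5,-7,-1.2)
T=cap('top');im=T['image'];hsv=cv2.cvtColor(im,cv2.COLOR_RGB2HSV)
# burnisher in tray: compare with the initial image
t0=cv2.imread('pics/top0.png')[:,:,::-1].astype(int)
d=np.abs(im.astype(int)-t0).sum(2)[185:275,262:352]>60
k,l,st,ce=cv2.connectedComponentsWithStats(d.astype(np.uint8))
for i in range(1,k):
    if st[i,4]>60:
        p=np.argwhere(l==i)[:,::-1]+[262,185]; print(st[i],cv2.minAreaRect(p.astype(np.float32)), p[p[:,1].argmin()],p[p[:,1].argmax()])
for p in [(477.3,29.5,20),(388,41,20),(565,18,20)]: print(pix(T,p))
```

```text
t 25.93 pos [ 448.4 -391.5   89.6] rpy [-1.7992e+02  8.0000e-02 -1.3000e+00] j6 49.1 w 54.7 F [0.4 0.1 0.1] Tq [ 0.05 -0.01 -0.02]
dp cm [ 0.06 -0.    9.66] len mm 96.6 turnz rad -0.002
[ 66  15  15  65 532] ((335.1653137207031, 232.11944580078125), (12.670226097106934, 64.02989959716797), 2.1610796451568604) [333 200] [331 264]
[  1  84  53   6 157] ((289.0, 271.5), (52.0, 5.0), -0.0) [278 269] [263 274]
[334.  232.2]
[330.2 264.2]
[337.8 201.1]
```

Request:
{"op": "arm_command", "data": {"dp": [[0.06,0,2.5],[0,0,3],[0,0,2],[0,0,1],[0,0,0.4],[0,0,0],[0,0,0]], "turn": [[0,0,0],[0,0,0],[0,0,0],[0,0,0],[0,0,0],[0,0,0],[0,0,0]]}}

```text
time: 26.85
tcp_pos: [450.3, -391.8, 2.4]
orientation: [179.9, -0.1, -1.2]
ft_force: [-0.6, 0.1, -0.1]
width: 54.9
finger_force: 0.0
```

Request:
{"op": "arm_command", "data": {"dp": [[0,0,0.25],[0,0,0.2],[0,0,0.15],[0,0,0]], "turn": [[0,0,0],[0,0,0],[0,0,0],[0,0,0]]}}

```text
time: 27.35
tcp_pos: [449.7, -391.4, -4.6]
orientation: [-180.0, 0.0, -1.2]
ft_force: [0.9, 0.6, -0.3]
width: 54.6
finger_force: 0.0
```

Request:
{"op": "arm_command", "data": {"dp": [[0,0,0.15],[0,0,0.15],[0,0,0]], "turn": [[0,0,0],[0,0,0],[0,0,0]]}}

```text
time: 27.72
tcp_pos: [449.7, -391.4, -7.6]
orientation: [-180.0, 0.0, -1.2]
ft_force: [-0.2, 0.1, -0.8]
width: 54.9
finger_force: 0.0
```

Request:
{"op": "arm_command", "data": {"dp": [[0,0,0],[0,0,0],[0,0,0],[0,0,0],[0,0,0]], "turn": [[0,0,0],[0,0,0],[0,0,0],[0,0,0],[0,0,0]], "grip": 0.1}}

```text
time: 28.35
tcp_pos: [449.9, -391.5, -7.4]
orientation: [180.0, -0.0, -1.2]
ft_force: [-0.6, -0.6, -0.4]
width: 21.5
finger_force: 30.0
```

Request:
{"op": "arm_command", "data": {"dp": [[0,0,-1.5],[0,0,-4],[0,0,-4.2],[0.24,-5.66,0],[0.24,-5.66,0],[0.24,-5.66,0],[0.24,-5.66,0],[0.24,-5.66,0],[0.24,-5.66,0],[0.24,-5.66,0]], "turn": [[0,0,0],[0,0,0],[0,0,0],[0,0,0],[0,0,0],[0,0,0],[0,0,0],[0,0,0],[0,0,0],[0,0,0]]}}

```text
time: 29.6
tcp_pos: [474.9, 6.1, 90.7]
orientation: [180.0, -0.1, -1.2]
ft_force: [0.3, 0.0, -0.4]
width: 21.7
finger_force: 30.0
```

Request:
{"op": "arm_command", "data": {"dp": [[0.23,-5.66,0],[0.22,-5.64,0],[0,0,0],[0,0,0],[0,0,0]], "turn": [[0,0,0],[0,0,0],[0,0,0.112],[0,0,0],[0,0,0]]}}

```text
time: 30.22
tcp_pos: [481.4, 116.8, 90.0]
orientation: [-180.0, -0.0, -7.5]
ft_force: [-0.4, -0.7, -1.3]
width: 21.9
finger_force: 30.0
```

```bash
python3 -c "
from h import *
go(481.8,117.1,0.5,-7.6)"
```

```text
t 30.23 pos [481.4 116.8  90. ] rpy [-1.80e+02 -3.00e-02 -7.53e+00] j6 109.8 w 21.9 F [-0.4 -0.7 -1.3] Tq [0.11 0.08 0.03]
dp cm [ 0.03 -0.04  8.95] len mm 89.5 turnz rad 0.001
```

Request:
{"op": "arm_command", "data": {"dp": [[0,0,2.5],[0,0,3],[0,0,1.8],[0,0,0.7],[0,0,0.4],[0,0,0]], "turn": [[0,0,0],[0,0,0],[0,0,0],[0,0,0],[0,0,0],[0,0,0]]}}

```text
time: 30.98
tcp_pos: [481.8, 117.1, 6.0]
orientation: [-180.0, -0.0, -7.6]
ft_force: [-0.2, 0.4, 0.2]
width: 21.5
finger_force: 30.0
```

Request:
{"op": "arm_command", "data": {"dp": [[0,0,0.12],[0,0,0.1],[0,0,0.08],[0,0,0]], "turn": [[0,0,0],[0,0,0],[0,0,0],[0,0,0]]}}

```text
time: 31.48
tcp_pos: [481.4, 117.3, 2.5]
orientation: [180.0, -0.0, -7.6]
ft_force: [0.6, 0.6, -0.6]
width: 21.7
finger_force: 30.0
```

Request:
{"op": "arm_command", "data": {"dp": [[0,0,0.08],[0,0,0.06],[0,0,0]], "turn": [[0,0,0],[0,0,0],[0,0,0]]}}

```text
time: 31.85
tcp_pos: [481.3, 117.2, 1.1]
orientation: [180.0, 0.0, -7.6]
ft_force: [-0.3, -0.4, -0.2]
width: 21.5
finger_force: 30.0
```

Request:
{"op": "arm_command", "data": {"dp": [[0,0,0.04],[0,0,0.04],[0,0,0]], "turn": [[0,0,0],[0,0,0],[0,0,0]]}}

```text
time: 32.22
tcp_pos: [481.4, 117.2, 0.6]
orientation: [180.0, -0.0, -7.6]
ft_force: [-0.2, -0.2, 3.4]
width: 21.7
finger_force: 30.0
```

Request:
{"op": "arm_command", "data": {"dp": [[0,0,0],[0,0,0],[0,0,0],[0,0,0],[0,0,-1],[0,0,-3],[0,0,-5],[0,0,-4],[0,0,0]], "turn": [[0,0,0],[0,0,0],[0,0,0],[0,0,0],[0,0,0],[0,0,0],[0,0,0],[0,0,0],[0,0,0]], "grip": 0.45}}

```text
time: 33.35
tcp_pos: [483.9, 117.8, 134.3]
orientation: [-179.8, -0.5, -7.6]
ft_force: [0.0, 0.2, -0.1]
width: 40.9
finger_force: 0.0
```

Request:
{"op": "arm_command", "data": {"dp": [[0,5,0],[0,5.5,0],[0,5.5,0],[0,5.5,0],[0,5.5,0],[0,5.5,0],[0,5,0],[0,0,0],[0,0,0]], "turn": [[0,0,0],[0,0,0],[0,0,0],[0,0,0],[0,0,0],[0,0,0],[0,0,0],[0,0,0],[0,0,0]]}}

```text
time: 34.48
tcp_pos: [431.3, -253.7, 129.6]
orientation: [-179.9, 0.1, -7.6]
ft_force: [-0.9, -0.1, -0.1]
width: 41.5
finger_force: 0.0
```

```bash
python3 -c "
from h import *
go(481.8,117.1,0.5,-7.6)
a=cap('top')['image'][165:285,200:370,::-1];b=cap('scene')['image'][195:315,280:470,::-1]
cv2.imwrite('pics/z.png',np.hstack([cv2.resize(a,(400,282),interpolation=2),cv2.resize(b,(400,282)[:2],interpolation=2)]))"
```

```text
t 34.48 pos [ 431.3 -253.7  129.6] rpy [-1.7993e+02  1.0000e-01 -7.6100e+00] j6 65.8 w 41.5 F [-0.9 -0.1 -0.1] Tq [0.07 0.08 0.01]
dp cm [  0.1  -37.43  12.91] len mm 395.9 turnz rad -0.0
```

View pics/z.png

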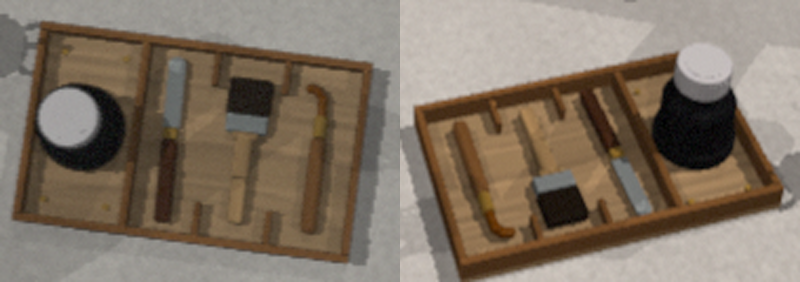

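The final picture shows the cap level and home at (703,70). In the left half, the knife (170,140), brush (245,150) and burnisher (315,155) each lie lengthwise in their own place.

```bash
python3 -c "
from rig import robot
print(robot.job_done())"
```

```text
the job is handed in; nothing more can be done
None
```

I handed the job in at about 34.5 s: the jar cap is screwed fully home and level, and the brush and burnisher lie in their own places beside the knife already in the tray; along the way my first grip closed on top of the cap, because the arm's reported height read about 28 mm low, and the final picture shows no sign of damage.

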